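# Scoop fallen sleeves from under an arbor press plate

## Task

Two bronze sleeves have rolled under the slotted work plate of the arbor press: slide the flat scoop in under the plate's front lip, gather both sleeves onto it together and draw them out on the scoop. Tip them gently, from close above, into the blue parts tray and lay the empty scoop back down flat on the bench. Handle the sleeves only with the scoop, not with the fingers, and leave everything else on the bench undisturbed.

Things in the scene. Friction and masses are not known exactly. Their poses are not given: they have to be found in the camera images.
- press: Black cast-iron arbor press, fixed, with a steel work plate on its base. Origin: on the bench below the middle of the plate's front edge; x points from the open front in under the plate, y left along the front edge, z up. Plate: x 0 to 153, y -355 to 190, z 78 to 94 mm, with two 42 mm slots along y (x 28-70 and 84-126 mm) to see through. Casting: x 5-305, y -355 to -195 mm, up to 0.6 m high; a shaft end juts 25 mm out before it.
- lip (a point): Middle of the plate's front lip, on its underside: (0, 0, 64) mm in the press frame. The lip is a bar under the plate's front edge (x 0-10 mm); the gap below it is 64 mm high. The open bay behind it spans press y -190 mm (press base) to +176 mm (end leg).
- rail (a point): Point on the front face of the dark support rail that closes the back of the bay: (138, 0, 39) mm in the press frame. The rail stands on the bench and runs the whole width of the bay.
- light (a point): Lower front edge, in the middle, of the aluminium LED work light over the plate's front edge: (-20, 0, 187) mm in the press frame; the bar fills x -20 to 8, y -192 to 187, z 187-207 mm, so there is no room for an upright gripper close to the lip: hold the scoop with the gripper leaning back, away from the plate. White nylon fence blocks stand below it on the plate, x 1-21 mm, up to z 136 mm.
- scoop: Flat aluminium scoop, loose, 220 g: pan 110 mm long (x), 156 mm wide (y), floor 2 mm thick, front (+x) end open. Side walls 36 mm high over the rear 66 mm, 16 mm in front; back wall 40 mm high at x = -55 mm. Origin: middle of the floor's underside; x to the open front edge, y left, z up. Starts flat on the bench left or right of the middle, handle towards the robot.
- scoop_grip (a point): Grasp point inside the scoop's orange handle, on its centre line: (-95.6, 0, 41.9) mm in the scoop frame. The handle is a bar 24 mm wide (y) and 24 mm thick that runs back from the back wall and up at 15 degrees from level; it ends 61 mm behind the wall, 47 mm above the bench. Pinch its width along the scoop's y.
- scoop_tip (a point): Middle of the scoop's front edge, on the underside of the floor: (55, 0, 0) mm in the scoop's frame.
- sleeve_a: Bronze bearing sleeve (copper-brown, dark bore), plain cylinder 28 mm diameter, 75 mm long, about 160 g, loose, ground and lightly oiled (slippery), lying on the bench under the plate, the one nearer the rail. Origin at its centre on its axis (14 mm above the bench); its y axis runs along its length; it rolls freely on slopes over about 8 degrees.
- sleeve_b: Second sleeve, same as sleeve_a, lying next to it on the side of the plate's front edge, 36 to 45 mm between their centres, roughly parallel.
- tray: Blue plastic parts tray, open on top, loose, 0.9 kg, 150 mm (x) by 210 mm (y), 50 mm high, walls and floor 4 mm. Origin: centre of its underside, on the bench; z up. It stands on the side of the bay opposite the scoop.
- nylon_block: White nylon block 60 x 34 x 34 mm lying loose under the plate at the left (+y) end of the bay, its centre 145 to 151 mm left of the bay's middle; bystander. Origin: centre of its underside.
- oil: White oil bottle with red cap, 60 mm diameter, 150 mm tall, standing at the left of the bench; bystander. Origin: centre of its underside.
- grease: Green jar with black lid, 72 mm diameter, 75 mm tall, at the left of the bench; bystander. Origin: centre of its underside.
- hammer: Hammer lying on the bench at the left; bystander.
- wrench: Wrench lying on the bench at the right; bystander.
There are look-alikes about, which are no part of the job. What is shaped like the scoop but red is not meant.

How it is judged (in metres and radians):
On the way, in this order (a step that is already met when the one before it is completed fails the run):
1. both sleeves lie on the scoop's blade while its front edge is in under the plate (x of sleeve_a in the frame of scoop between -0.056 and 0.052 m and y of sleeve_a in the frame of scoop between -0.076 and 0.076 m and z of sleeve_a in the frame of scoop between 0.008 and 0.06 m and x of sleeve_b in the frame of scoop between -0.056 and 0.052 m and y of sleeve_b in the frame of scoop between -0.076 and 0.076 m and z of sleeve_b in the frame of scoop between 0.008 and 0.06 m and x of scoop_tip in the frame of press above 0.05 m), for 0.1 s.
2. both sleeves have been drawn out on the scoop, its front edge clear of the plate (x of sleeve_a in the frame of scoop between -0.056 and 0.052 m and y of sleeve_a in the frame of scoop between -0.076 and 0.076 m and z of sleeve_a in the frame of scoop between 0.008 and 0.06 m and x of sleeve_b in the frame of scoop between -0.056 and 0.052 m and y of sleeve_b in the frame of scoop between -0.076 and 0.076 m and z of sleeve_b in the frame of scoop between 0.008 and 0.06 m and x of scoop_tip in the frame of press below 0 m), for 0.2 s.
At the end, for the whole second after the job is handed in: Both sleeves lie at rest inside the blue tray (centres between its walls and less than 50 mm above its underside), the tray stands level (within 0.1 rad), and the scoop lies at rest flat on the bench (within 0.08 rad, origin less than 8 mm and front edge less than 10 mm above it) (x of sleeve_a in the frame of tray between -0.071 and 0.071 m and y of sleeve_a in the frame of tray between -0.101 and 0.101 m and z of sleeve_a in the frame of tray between 0.008 and 0.05 m and linear speed of each of sleeve_a, sleeve_b, scoop below 0.03 m/s and x of sleeve_b in the frame of tray between -0.071 and 0.071 m and y of sleeve_b in the frame of tray between -0.101 and 0.101 m and z of sleeve_b in the frame of tray between 0.008 and 0.05 m and angle between tray's own z axis and vertical below 0.1 rad and angle between scoop's own z axis and vertical below 0.08 rad and height (world z) of scoop below 0.008 m and height (world z) of scoop_tip below 0.01 m); the robot touches nothing.
It fails at once if the gripper's fingers touch a sleeve (over 1 N) (contact force between the fingers and sleeve_a above 1 N or contact force between the fingers and sleeve_b above 1 N).
It fails at once if a sleeve is dropped or thrown (faster than 1.8 m/s, a fall of about 165 mm) (linear speed of any of sleeve_a, sleeve_b above 1.8 m/s).
It fails at once if a bystander (nylon block, oil bottle, grease jar, hammer, wrench) is moved more than 30 mm (distance of any of nylon_block, oil, grease, hammer, wrench from where it was at the start of the episode above 0.03 m).
It also fails if it takes over 69 s, if anything falls off the work surface, if the arm or the gripper's body presses on something with over 40 N, if the wrist force passes 120 N, or if a joint passes its speed limit or range.

## Robot

A 6-joint arm with a two-finger parallel gripper is mounted at the origin on the work surface. World frame = base frame: x ahead of the robot, y to its left, z up, the work surface at z = 0. Lengths are in mm, angles in rad, forces in N, time in s.
With the tool pointing down it reaches from about 300 to 775 mm from the base axis. Payload 14.6 kg.
Tool frame: the origin (TCP) lies at the very end of the fingers, on their centre line; the grasp point (between the pads) lies 19 mm behind it (grip_point_offset is the distance from the TCP to the grasp point, in mm); z points along the fingers, y is the line along which they close (so a half turn about z gives the same grasp; the last joint's range is limited). The gripper opens to 94 mm and grips with 3 to 60 N. Pads are 16 mm wide; open, the fingers measure 119 mm over their backs; the gripper's body (75 mm by 177 mm) begins 78 mm behind the grasp point.
Start: joints at [1.186, 0.3, 1.521, -0, 1.321, -0.067], TCP at [171.86, 522.449, 205.446] pointing down, gripper open.
Joint ranges: [-3.03, 3.03], [-0.79, 2.21], [0.23, 2.52], [-1.04, 4.18], [0, 3.07], [-2.55, 2.55]. Speed limits (rad/s): [2.22, 2.22, 2.57, 3.14, 3.14, 3.14].

## Interface

Orientations are given as [roll, pitch, yaw] about the fixed x, y, z axes, in that order (R = Rz(yaw) Ry(pitch) Rx(roll)).
In Python, from cell import read_state, camera, camera_info, sign_off, grip_point_offset gives the robot as it stands.
- The arm moves only by the shell command python3 -m handwheel 'ROWS' [FORCE]. ROWS is text: rows parted by semicolons, each of 5 numbers parted by spaces: the shift along the world's x, y, z in units of 40 mm (1.0 is 40 mm), then the turn about the world's z in units of 5 degrees (1.0 is 5 degrees), then the closure, from 0 (fully open) to 1 (shut). In form: dx dy dz yaw gripper; .... A call has 1 to 12 rows; each row shifts and turns the commanded pose from where the row before left it; what a row does not reach is not made up. A row lasts 1/12 s, in which the tool goes at most 41.7 mm and 7.16 degrees, less where a joint would pass 70% of its speed; a pose out of reach is approached as far as the arm can. A call is refused whole if a number of a shift passes 1 or a number of a turn 1, either way. A call with a gripper value outside its range is refused whole. The fingers move at their own pace and stop on an object; FORCE is the grip in N (left out, the last holds). Time passes only in rows, so rows that do not move let the fingers close. It gives the time, the measured TCP pose, the force, the opening and the grip force at its end, in the units of the state.
- read_state(): the state, without advancing time (a new reading comes with each control period).
- camera(name): name is "scene" or "top" or "wrist"; returns (picture, depth): 384x512x3 uint8, red, green, blue; 384x512 float32, mm along the optical axis (not along the pixel's ray), 0 where there is no reading.
- camera_info(name): a dict with "intrinsics" (3x3 intrinsics, pixels), "world_from_camera" (4x4, takes a point from camera to world coordinates). Camera axes: x right, y down, z forward; pixel columns grow to the right and rows downward; lengths in mm; the calibration is good to about 2 mm. A picture is of the moment at which its call begins: read the wrist's pose just before it. camera_info takes no time and is no camera call; for the wrist camera it gives the pose at the moment of the call.
- sign_off(): hands the job in; it is judged then, once.
The state is a dict: "clock": time; "joints": joint angles; "qd": joint speeds; "effort": joint torques, N m; "eef_pos": TCP position; "eef_rot": TCP orientation; "wrist_force": force on the tool from outside, world axes, zero at the start; "moment": the same for the moment, N m; "finger_gap": finger opening in mm; "finger_force": force on a finger pad.
Only numpy, scipy, OpenCV 4.12 (cv2) and the standard library are available. Lean on these libraries where they do the work, as an engineer would, in place of code of your own. Each camera call takes 0.05 s, during which the arm holds its last target. There are 200 camera calls.

## Working session

There is one attempt and no reset: what is moved stays moved. The work goes in short steps, Python scripts to look and compute and a shell command to move; the robot and the scene stay as the last step left them, time stands still between calls to the robot, and variables do not carry over. Pictures are saved under pics/ and viewed, at most 10 in all, crops included, and the job is handed in when it is done.

```bash
ls; mkdir -p pics; cat > h.py <<'E'
import numpy as np,cv2
from cell import *
def shot(n,f):
    im,d=camera(n); i=camera_info(n); np.savez('%s.npz'%f,im=im,d=d,K=i['intrinsics'],T=i['world_from_camera'])
    cv2.imwrite('pics/%s.png'%f,im[...,::-1]); return im,d,np.array(i['intrinsics']),np.array(i['world_from_camera'])
def load(f):
    z=np.load('%s.npz'%f); return z['im'],z['d'],z['K'],z['T']
def ray(K,T,uv,z):
    uv=np.atleast_2d(uv).astype(float); r=np.c_[uv,np.ones(len(uv))]@np.linalg.inv(K).T@T[:3,:3].T
    o=T[:3,3]; return o+r*((z-o[2])/r[:,2])[:,None]
def cloud(d,K,T):
    v,u=np.mgrid[:d.shape[0],:d.shape[1]]; p=np.stack([u*d,v*d,d],-1)@np.linalg.inv(K).T
    return p@T[:3,:3].T+T[:3,3]
E
python3 - <<'E'
from h import *
a=shot('scene','s0')
b=shot('top','t0')
for x in(a,b): print(x[2],x[3].round(2))
print(read_state())
E
```

```text
pics
[[376.10541658   0.         260.37590947]
 [  0.         376.10541658 193.20745474]
 [  0.           0.           1.        ]] [[-2.70000e-01  7.70000e-01 -5.80000e-01  1.18036e+03]
 [ 9.60000e-01  2.10000e-01 -1.60000e-01  2.13700e+02]
 [-0.00000e+00 -6.00000e-01 -8.00000e-01  1.12092e+03]
 [ 0.00000e+00  0.00000e+00  0.00000e+00  1.00000e+00]]
[[425.65891236   0.         260.54404588]
 [  0.         425.65891236 190.56486881]
 [  0.           0.           1.        ]] [[-2.00000e-02 -9.90000e-01  1.00000e-01  3.42540e+02]
 [-1.00000e+00  2.00000e-02 -0.00000e+00  2.48700e+01]
 [ 0.00000e+00 -1.00000e-01 -9.90000e-01  1.50034e+03]
 [ 0.00000e+00  0.00000e+00  0.00000e+00  1.00000e+00]]
{'clock': 0.1, 'joints': array([ 1.18641671e+00,  3.00420943e-01,  1.52147809e+00, -8.77522177e-07,
        1.32066868e+00, -6.66089735e-02]), 'qd': array([ 0.00068969, -0.00140207, -0.00267582, -0.00086473,  0.00127184,
       -0.00217107]), 'effort': array([ 1.77925944e-03, -5.32647443e+01, -3.53283334e+01,  7.09837326e-02,
        2.34676333e-02, -2.05218038e-05]), 'eef_pos': array([171.7758227 , 522.26568494, 204.95740127]), 'eef_rot': array([-3.14061970e+00, -6.40518274e-05,  2.82382220e+00]), 'wrist_force': array([0.04175688, 0.0116043 , 0.15429318]), 'moment': array([-0.00286639, -0.04109044,  0.06338576]), 'finger_force': 0.0, 'finger_gap': 93.86365208517729}
```

```bash
python3 -m handwheel --help 2>&1 | head -30
```

```text
invalid input at $: expected rows of numbers
```

View pics/t0.png

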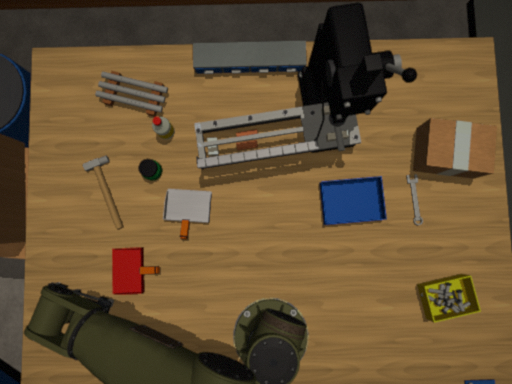

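View pics/s0.png

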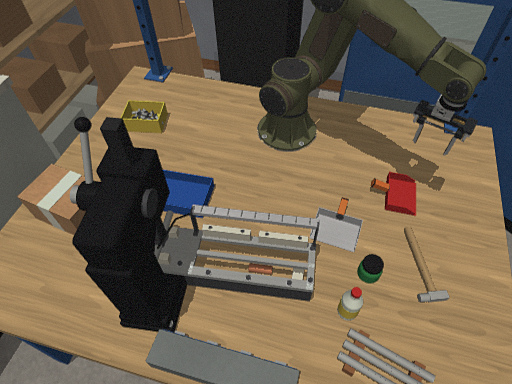

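```bash
python3 - <<'E'
from h import *
a=load('t0')[0]; b=load('s0')[0]
A=cv2.resize(a[95:245,155:355],None,fx=4,fy=4,interpolation=cv2.INTER_CUBIC)
B=cv2.resize(b[195:305,150:350],None,fx=4,fy=4,interpolation=cv2.INTER_CUBIC)
cv2.imwrite('pics/c0.png',A[...,::-1]);cv2.imwrite('pics/c1.png',B[...,::-1])
E
```

```text
(no output)
```

View pics/c0.png

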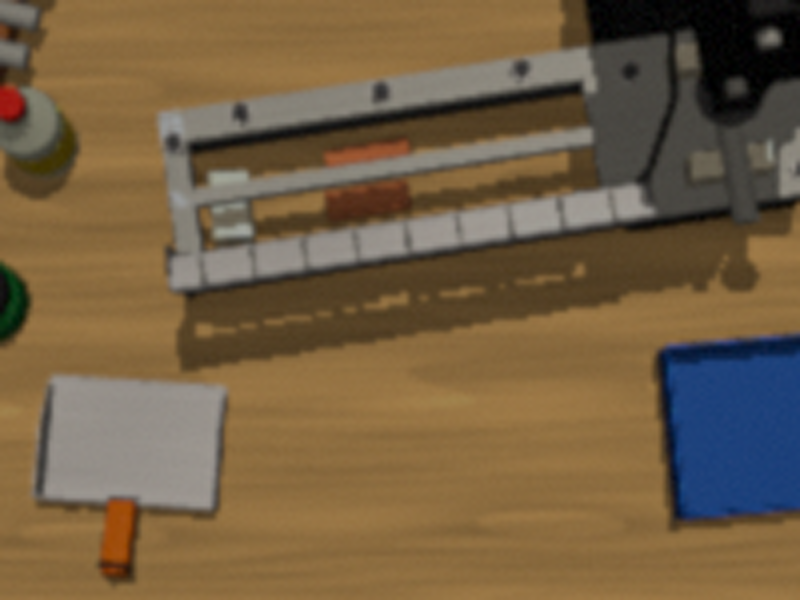

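View pics/c1.png

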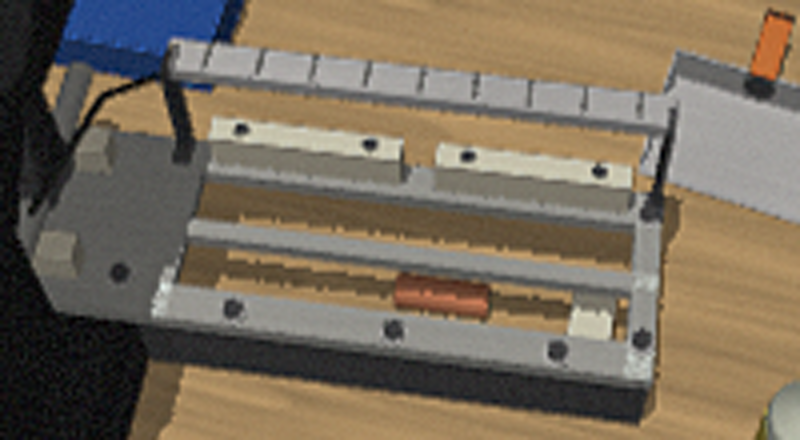

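```bash
cat >> h.py <<'E'
def w2p(K,T,P):
    q=(np.atleast_2d(P)-T[:3,3])@T[:3,:3]; q=q@K.T; return q[:,:2]/q[:,2:]
def c0(p): return np.array(p)/4+[155-.375,95-.375]
def c1(p): return np.array(p)/4+[150-.375,195-.375]
def pw(s,P): 
    x,y,a=s; P=np.atleast_2d(P).astype(float); return np.c_[x+P[:,0]*np.cos(a)-P[:,1]*np.sin(a),y+P[:,0]*np.sin(a)+P[:,1]*np.cos(a),P[:,2]]
def wp(s,P):
    x,y,a=s; P=np.atleast_2d(P)-[x,y,0]; return np.c_[P[:,0]*np.cos(a)+P[:,1]*np.sin(a),-P[:,0]*np.sin(a)+P[:,1]*np.cos(a),P[:,2]]
E
python3 - <<'E'
from h import *
from scipy.optimize import least_squares as LS
_,dt,Kt,Tt=load('t0'); _,ds,Ks,Ts=load('s0')
tp=[((172,291),(-20,187,207)),((655,212),(-20,-192,207)),((160,115),(153,190,94))]
sp=[((172,40),(-20,-192,207)),((675,95),(-20,187,207)),((653,380),(153,190,94))]
def f(s):
    r=[w2p(Kt,Tt,pw(s,P))-c0(p) for p,P in tp]+[w2p(Ks,Ts,pw(s,P))-c1(p) for p,P in sp]
    return np.concatenate(r).ravel()
o=LS(f,[550,50,-.15]); print(o.x,o.fun.round(1)); s=o.x; np.save('press.npy',s)
for n,p,z in [('a_back',[(327,150),(408,141)],20),('b_front',[(330,219),(410,211)],8),('blockfront',[(215,243),(253,237)],34)]:
    print(n,wp(s,ray(Kt,Tt,c0(p),z)).round(0).tolist())
print('a scene',wp(s,ray(Ks,Ts,c1([(397,290),(490,297)]),14)).round(0).tolist())
print('tray',ray(Kt,Tt,c0([(660,352),(675,522)]),50).round().tolist())
im,d,K,T=load('t0')
hsv=cv2.cvtColor(im,cv2.COLOR_RGB2HSV); C=cloud(d,K,T)
m=(hsv[...,0]>105)&(hsv[...,0]<125)&(hsv[...,1]>150)&(C[...,0]<650)&(C[...,2]<80)&(C[...,1]<0)&(C[...,0]>200)
n,l,st,ce=cv2.connectedComponentsWithStats(m.astype(np.uint8)); i=1+st[1:,4].argmax()
v,u=np.where(l==i); r=cv2.minAreaRect(np.c_[u,v].astype(np.float32)); print('tray',r, ray(K,T,cv2.boxPoints(r),50).round().tolist())
m=(hsv[...,0]>5)&(hsv[...,0]<16)&(hsv[...,1]>200); m[:215]=0;m[245:]=0;m[:,:170]=0;m[:,200:]=0
v,u=np.where(m); print('handle',m.sum(),ray(K,T,c0([(122,500),(115,572)]),50).round().tolist(), C[m].max(0),C[m].min(0))
print('scoop floor corners', ray(K,T,c0([(37,500),(215,514),(226,387),(50,376)]),[36]).round().tolist(),ray(K,T,c0([(226,387),(50,376)]),[16]).round().tolist())
E
```

```text
[6.01096067e+02 3.15945040e+01 1.39396758e-01] [-0.3 -0.4  0.4 -0.3 -0.7 -0.9 -1.  -0.9  0.7 -0.9  0.2 -0.2]
a_back [[116.0, 55.0, 20.0], [112.0, -17.0, 20.0]]
b_front [[56.0, 62.0, 8.0], [52.0, -9.0, 8.0]]
blockfront [[46.0, 164.0, 34.0], [46.0, 131.0, 34.0]]
a scene [[70.0, -11.0, 14.0], [66.0, 64.0, 14.0]]
tray [[517.0, -182.0, 50.0], [372.0, -189.0, 50.0]]
tray ((352.4918212890625, 200.4098663330078), (42.18965530395508, 61.7453727722168), 84.80557250976562) [[519.0, -183.0, 50.0], [533.0, -395.0, 50.0], [389.0, -400.0, 50.0], [375.0, -191.0, 50.0]]
handle 121 [[401.0, 280.0, 50.0], [340.0, 286.0, 50.0]] [ 399.89614927  295.93377959 1500.34432419] [338.82930446  24.86969457  35.44837049]
scoop floor corners [[403.0, 355.0, 36.0], [388.0, 203.0, 36.0], [497.0, 192.0, 36.0], [510.0, 344.0, 36.0]] [[499.0, 194.0, 16.0], [512.0, 349.0, 16.0]]
```

```bash
python3 -m handwheel '0 0 1 1 0;0 0 1 1 0;0 0 1 1 0;0 0 0 1 0;0 0 0 1 0;0 0 0 1 0;0 0 0 1 0;0 0 0 1 0;0 0 0 1 0;0 0 0 1 0;0 0 0 1 0;0 0 0 1 0'; python3 -m handwheel '0 0 0 1 0;0 0 0 1 0;0 0 0 1 0;0 0 0 1 0;0 0 0 1 0;0 0 0 1 0;.3 .9 0 0 0;.3 .9 0 0 0;.3 .9 0 0 0;.3 .9 0 0 0;.3 .9 0 0 0;.3 .9 0 0 0'; python3 -m handwheel '.3 .9 0 0 0;.3 .9 0 0 0;.3 .9 0 0 0;.3 .9 0 0 0;.3 .9 0 0 0;.3 .9 0 0 0'
python3 -c "
from h import *;s=read_state();print(s['joints'],s['eef_pos'],s['eef_rot']);T=camera_info('wrist')['world_from_camera'];print(np.array(T).round(2))
from scipy.spatial.transform import Rotation as R;print(R.from_euler('xyz',s['eef_rot']).as_matrix().round(2))"
```

```text
clock: 1.1
eef_pos: [171.8, 522.4, 325.1]
eef_rot: [-3.141, -0.001, -2.408]
wrist_force: [-0.2, 0.9, -0.5]
finger_gap: 94.4
finger_force: 0.0
clock: 2.1
eef_pos: [235.4, 712.6, 325.5]
eef_rot: [3.141, -0.002, -1.889]
wrist_force: [0.3, -0.8, -0.2]
finger_gap: 93.7
finger_force: 0.0
clock: 2.6
eef_pos: [260.6, 787.0, 267.8]
eef_rot: [-3.141, 0.097, -1.889]
wrist_force: [0.1, 0.5, 0.3]
finger_gap: 93.8
finger_force: 0.0
[ 1.20540072  1.02724391  0.23588153  0.0045794   1.78130862 -1.6172062 ] [260.61124696 787.02354666 267.77300483] [-3.14145112  0.09725918 -1.88860053]
[[-9.5000e-01  2.9000e-01  1.2000e-01  2.3037e+02]
 [ 3.1000e-01  8.8000e-01  3.5000e-01  6.9651e+02]
 [-0.0000e+00  3.7000e-01 -9.3000e-01  4.3780e+02]
 [ 0.0000e+00  0.0000e+00  0.0000e+00  1.0000e+00]]
[[-0.31 -0.95  0.03]
 [-0.95  0.31  0.09]
 [-0.1  -0.   -1.  ]]
```

```bash
for i in 1 2; do python3 -m handwheel '.3 .9 0.3 0 0;.3 .9 .3 0 0;.3 .9 .3 0 0;.3 .9 .3 0 0;.3 .9 .3 0 0;.3 .9 .3 0 0' | grep eef; done; python3 -m handwheel '-.3 -.9 0 0 0;-.3 -.9 0 0 0;-.3 -.9 0 0 0;-.3 -.9 0 0 0'
python3 -c "
from h import *;s=read_state();print(s['joints'],s['eef_pos'],s['eef_rot'])"
```

```text
eef_pos: [273.7, 825.2, 269.3]
eef_rot: [-3.141, 0.241, -1.888]
eef_pos: [286.7, 863.4, 270.8]
eef_rot: [-3.141, 0.383, -1.888]
clock: 3.93
eef_pos: [258.9, 778.9, 272.8]
eef_rot: [-3.141, 0.381, -1.888]
wrist_force: [0.1, 1.3, 1.4]
finger_gap: 94.2
finger_force: 0.0
[ 1.1990013   0.69147304  0.84149266  0.0204249   1.22804844 -1.62803758] [258.85793082 778.93409264 272.80097567] [-3.14065364  0.38110555 -1.888328  ]
```

```bash
python3 -m handwheel '.3 .95 .1 0 0;.3 .95 .1 0 0;.3 .95 .1 0 0;.3 .9 .3 0 0;.3 .9 .3 0 0;.3 .9 .3 0 0;.3 .9 .3 0 0;.3 .9 .3 0 0;.3 .9 .3 0 0;.3 .9 .3 0 0;.3 .9 .3 0 0;.3 .9 .3 0 0'|grep eef;  python3 -m handwheel '-.3 -.9 0 0 0;-.3 -.9 0 -1 0;-.3 -.9 0 -1 0;-.3 -.9 0 -1 0;-.3 -.9 0 -1 0;-.3 -.9 0 -1 0;-.3 -.9 0 -1 0;0 -1 0 -1 0;0 -1 0 -1 0;0 -1 0 -1 0'
python3 -c "
from h import *;s=read_state();print(s['joints'],s['eef_pos'],s['eef_rot'])
from scipy.spatial.transform import Rotation as R;print(R.from_euler('xyz',s['eef_rot']).as_matrix().round(2))"
```

```text
eef_pos: [303.0, 912.7, 288.9]
eef_rot: [-3.14, 0.588, -1.888]
clock: 5.77
eef_pos: [238.3, 597.0, 291.2]
eef_rot: [3.14, 0.585, -2.601]
wrist_force: [-0.1, 0.5, 0.5]
finger_gap: 94.2
finger_force: 0.0
[ 1.29271142  0.22892628  1.51532405 -0.46428672  0.99766878 -0.64369142] [238.25571922 596.98372199 291.21887369] [ 3.14001403  0.58523877 -2.60098691]
[[-0.71 -0.52  0.47]
 [-0.43  0.86  0.29]
 [-0.55  0.   -0.83]]
```

```bash
python3 -m handwheel '.2 -.9 0 -1 0;.2 -.9 0 -1 0;.2 -.9 0 -1 0;.2 -.9 0 -1 0;.2 -.9 -.3 -1 0;.2 -.9 -.5 -1 0;.2 -.9 -.7 -1 0;.2 -.9 -.9 -.3 0;.2 -.5 -.9 0 0;0 0 -.9 0 0;0 0 -.3 0 0;0 0 0 0 0'
python3 - <<'E'
from h import *
s=read_state();print(s['joints'],s['eef_pos'],s['eef_rot'])
im,d,K,T=shot('wrist','w0')
E
```

```text
clock: 6.77
eef_pos: [307.9, 300.7, 118.2]
eef_rot: [-3.139, 0.581, 3.051]
wrist_force: [-1.7, 0.7, -0.5]
finger_gap: 94.1
finger_force: 0.0
[ 0.99724312  0.04119531  2.17145186 -0.75489005  0.79217928  0.02542386] [307.85988063 300.73074925 118.18433929] [-3.1385828   0.58127022  3.0505608 ]
```

View pics/w0.png

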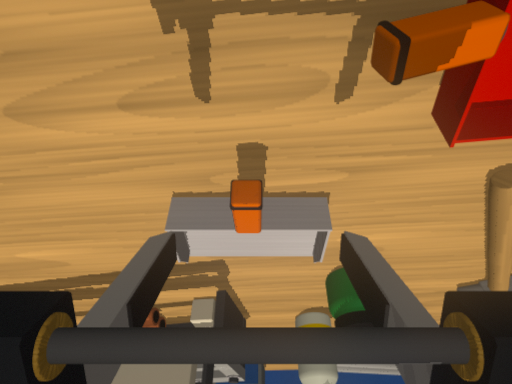

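```bash
python3 - <<'E'
from h import *
im,d,K,T=load('w0')
print(d[193,246],d[220,247],cloud(d,K,T)[[193,220],[246,247]].round(1))
print('end',ray(K,T,[(246.5,195)],47), 'walltop L,R',ray(K,T,[(174,194),(329,196)],40))
E
```

```text
263.33292 286.62134 [[339.3 291.1  50.6]
 [371.4 288.1  52.5]]
end [[345.74866402 290.5965499   47.        ]] walltop L,R [[346.9631854  230.00437867  40.        ]
 [361.21903609 357.6173712   40.        ]]
```

```bash
python3 -m handwheel '0 -.3 0 0 0;.25 0 -.38 0 0;.25 0 -.38 0 0;.25 0 -.38 0 0;.25 0 -.38 0 0;.25 0 -.38 0 0;.25 0 -.38 0 0;0 0 0 0 0;0 0 0 0 1;0 0 0 0 1;0 0 0 0 1;0 0 0 0 1' 60;  python3 -m handwheel '0 0 0 0 1;0 0 0 0 1;0 0 0 0 1;0 0 0 0 1'
```

```text
clock: 7.82
eef_pos: [368.3, 290.3, 29.8]
eef_rot: [3.141, 0.584, 3.05]
wrist_force: [-0.1, 0.3, 0.7]
finger_gap: 70.8
finger_force: 0.0
clock: 8.15
eef_pos: [368.2, 289.8, 28.8]
eef_rot: [-3.141, 0.583, 3.05]
wrist_force: [-0.5, -0.2, -0.6]
finger_gap: 44.1
finger_force: 0.0
```

```bash
python3 -m handwheel '0 0 0 0 1;0 0 0 0 1;0 0 0 0 1;0 0 0 0 1;0 0 0 0 1;0 0 0 0 1;0 0 0 0 1;0 0 .3 0 1;0 0 .3 0 1;0 0 .3 0 1;0 0 0 0 1;0 0 0 0 1'
python3 - <<'E'
from h import *
s=read_state();print(s['joints'],s['moment'])
im,d,K,T=shot('scene','s1'); C=cloud(d,K,T)
hsv=cv2.cvtColor(im,cv2.COLOR_RGB2HSV)
# points of scoop floor
m=(hsv[...,1]<50)&(hsv[...,2]>90)&(C[...,0]>380)&(C[...,0]<530)&(C[...,1]>200)&(C[...,1]<370)&(C[...,2]<60)&(C[...,2]>-5)
P=C[m]; print(len(P),P.min(0),P.max(0))
x=P-[450,280,0]; A=np.c_[x[:,:2],np.ones(len(x))]
w=np.ones(len(x),bool)
for _ in range(10):
    c=np.linalg.lstsq(A[w],x[w,2],rcond=None)[0]; w=abs(A@c-x[:,2])<4
print(c,w.sum())
for q in [(300,200),(330,220),(345,235),(355,240)]: print(C[q[1],q[0]].round())
cv2.imwrite('pics/c2.png',cv2.resize(im[170:270,280:420],None,fx=4,fy=4)[...,::-1])
E
```

```text
clock: 9.15
eef_pos: [368.3, 289.9, 64.7]
eef_rot: [3.141, 0.583, 3.049]
wrist_force: [-0.4, -0.1, -1.9]
finger_gap: 24.1
finger_force: 59.8
[ 0.84605616  0.20468982  2.1535767  -0.8917674   0.60711035  0.07351609] [ 0.10768537  0.63141617 -0.01966653]
1324 [394.00806281 200.63617684  -2.49033248] [521.84719045 359.20609146  59.93375773]
[-4.45225219e-03  1.82541201e-03  3.54760830e+01] 1116
[351. 132.  -8.]
[438. 252.  35.]
[483. 310.  34.]
[492. 344.  32.]
```

View pics/c2.png

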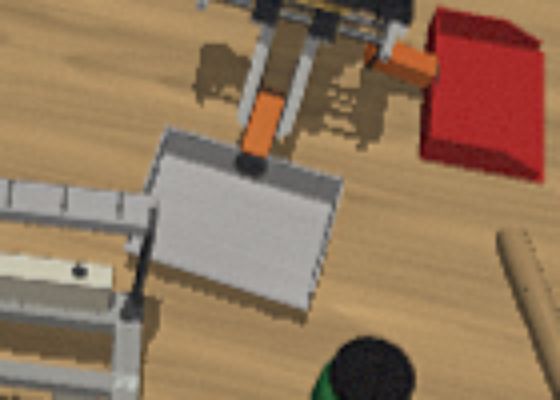

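```bash
python3 -m handwheel '0 -.75 0 .3 1;.1 -.75 0 .3 1;.15 -.75 0 .3 1;.15 -.75 0 .3 1;.15 -.75 0 .3 1;.15 -.75 0 .3 1;.15 -.75 0 .3 1;.15 -.75 0 .3 1;.2 -.75 0 .3 1;0 0 0 0 1;0 0 -.3 0 1;0 0 -.3 0 1'
python3 - <<'E'
from h import *
s=read_state();print(s['joints'],s['eef_pos'],s['eef_rot']); p=np.load('press.npy'); print(p,wp(p,s['eef_pos']), s['eef_rot'][2]-np.pi-p[2])
shot('top','t1')
im=load('t1')[0]; cv2.imwrite('pics/c3.png',cv2.resize(im[95:245,195:345],None,fx=4,fy=4,interpolation=cv2.INTER_CUBIC)[...,::-1])
E
```

```text
clock: 10.2
eef_pos: [397.0, 96.2, 36.9]
eef_rot: [3.137, 0.56, -3.064]
wrist_force: [0.6, -1.1, -1.3]
finger_gap: 23.3
finger_force: 59.9
[ 0.18158163  0.05346178  2.42785162 -0.45958203  0.11449815 -1.02565977] [397.01127442  96.16029925  36.91358091] [ 3.13716392  0.55961507 -3.06395958]
[6.01096067e+02 3.15945040e+01 1.39396758e-01] [[-193.13402588   92.29622106   36.91358091]] -6.3449489947846125
```

View pics/c3.png

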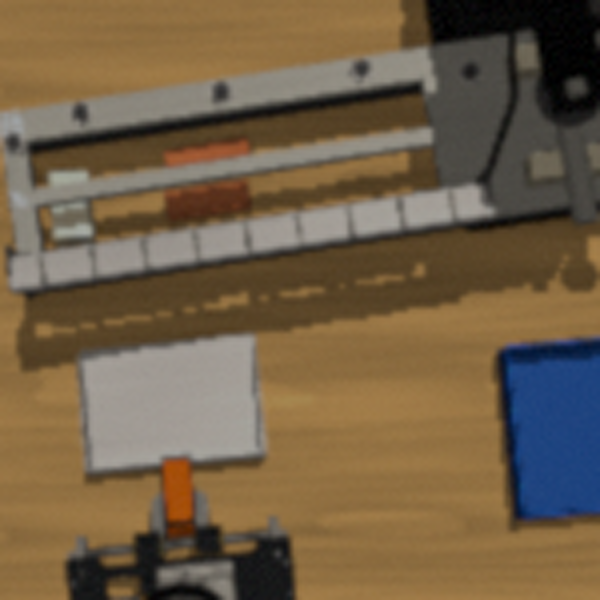

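```bash
python3 -m handwheel '.3 0 0 0 1;.3 -.3 0 .1 1;.3 -.3 0 .1 1;0 -.3 0 .1 1;0 -.3 0 .1 1;0 -.3 0 .1 1;0 -.3 0 .1 1;0 -.1 0 .1 1;0 0 0 0 1'
python3 - <<'E'
from h import *
s=read_state();print(s['joints'],s['eef_pos'],s['eef_rot']); p=np.load('press.npy'); print(wp(p,s['eef_pos']), s['eef_rot'][2]+np.pi-p[2])
E
```

```text
clock: 11.0
eef_pos: [420.8, 47.0, 36.1]
eef_rot: [3.138, 0.551, -3.022]
wrist_force: [-0.4, -0.2, -3.6]
finger_gap: 23.4
finger_force: 59.9
[-0.0273149   0.0830868   2.39317103  0.59841079  0.14397148 -2.29012187] [420.82223787  46.99793286  36.12190576] [ 3.13761889  0.55146662 -3.02161465]
[[-176.38493076   40.30229774   36.12190576]] -0.019418756580062896
```

```bash
python3 -m handwheel '.2 -.08 0 .05 1;.2 -.08 0 .05 1;.2 -.08 0 .05 1;.2 -.1 0 .05 1;0 0 0 0 1;0 0 0 0 1'
python3 - <<'E'
from h import *
s=read_state();print(s['joints'],s['eef_pos'],s['eef_rot']); p=np.load('press.npy'); print(wp(p,s['eef_pos']), s['eef_rot'][2]+np.pi-p[2])
E
```

```text
clock: 11.5
eef_pos: [452.7, 33.9, 36.0]
eef_rot: [3.138, 0.551, -3.004]
wrist_force: [-0.3, 0.0, -2.7]
finger_gap: 23.7
finger_force: 59.9
[-0.07410622  0.14647479  2.31761899  0.69754332  0.17758961 -2.44207923] [452.73932361  33.882844    36.03689716] [ 3.13837839  0.55145187 -3.0035227 ]
[[-146.59972678   22.87968192   36.03689716]] -0.001326807322236695
```

```bash
python3 -m handwheel '.2 .03 -.04 0 1;.25 .035 -.04 0 1;.25 .035 -.04 0 1;.25 .035 -.04 0 1;.25 .035 0 0 1;.25 .035 0 0 1;0 0 0 0 1'
python3 - <<'E'
from h import *
s=read_state();print(s['joints'],s['eef_pos'],s['eef_rot']); p=np.load('press.npy'); print(wp(p,s['eef_pos']), s['eef_rot'][2]+np.pi-p[2])
E
```

```text
clock: 12.08
eef_pos: [513.7, 41.8, 30.6]
eef_rot: [3.14, 0.555, -3.002]
wrist_force: [2.1, 0.3, 0.7]
finger_gap: 23.7
finger_force: 60.0
[-0.04028154  0.27401113  2.16880243  0.56791051  0.17882362 -2.28461748] [513.69130225  41.83954866  30.63829359] [ 3.14006776  0.55503676 -3.00220576]
[[-85.13343239  22.29018814  30.63829359]] -9.861215729239925e-06
```

```bash
python3 -m handwheel '.15 .02 -.02 0 1;.15 .02 -.02 0 1;.15 .02 0 0 1;.15 .02 0 0 1;.15 .02 0 0 1;.15 .02 0 0 1;.15 .02 0 0 1'; python3 -m handwheel '.15 .02 0 0 1;.15 .02 0 0 1;.15 .02 0 0 1;.1 .01 0 0 1;0 0 0 0 1'
python3 - <<'E'
from h import *
s=read_state();print(s['joints'],s['eef_pos'],s['eef_rot']); p=np.load('press.npy'); print(wp(p,s['eef_pos']), s['eef_rot'][2]+np.pi-p[2])
a=shot('scene','s2')[0]; b=shot('top','t2')[0]
cv2.imwrite('pics/c4.png',np.vstack([cv2.resize(b[110:185,185:345],None,fx=4,fy=4,interpolation=cv2.INTER_CUBIC),cv2.resize(a[225:300,180:340],None,fx=4,fy=4,interpolation=cv2.INTER_CUBIC)])[...,::-1])
E
```

```text
clock: 12.67
eef_pos: [553.5, 47.3, 28.5]
eef_rot: [3.139, 0.553, -3.003]
wrist_force: [-6.2, -0.7, 7.4]
finger_gap: 23.7
finger_force: 60.0
clock: 13.08
eef_pos: [575.8, 50.2, 28.5]
eef_rot: [3.139, 0.553, -3.002]
wrist_force: [2.7, 2.0, 1.7]
finger_gap: 23.5
finger_force: 60.0
[-0.01545373  0.38579435  2.00633576  0.39416866  0.21812098 -2.0883939 ] [575.8009482   50.19911536  28.50100795] [ 3.13937804  0.55324186 -3.00243558]
[[-22.4647241   21.93879569  28.50100795]] -0.0002396814752278209
```

View pics/c4.png

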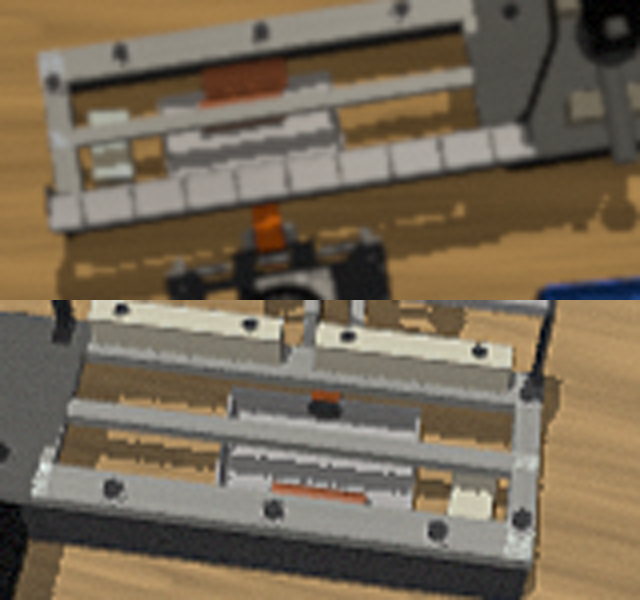

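```bash
python3 -m handwheel '.1 .014 0 0 1;.1 .014 0 0 1;.1 .014 0 0 1;0 0 0 0 1'; python3 - <<'E'
from h import *
s=read_state(); p=np.load('press.npy'); print(wp(p,s['eef_pos']),s['wrist_force'],s['eef_rot'])
a=shot('scene','s3')[0]; b=shot('top','t3')[0]
cv2.imwrite('pics/c5.png',np.vstack([cv2.resize(b[110:185,185:345],None,fx=4,fy=4,interpolation=cv2.INTER_CUBIC),cv2.resize(a[225:300,180:340],None,fx=4,fy=4,interpolation=cv2.INTER_CUBIC)])[...,::-1])
E
```

```text
clock: 13.52
eef_pos: [587.6, 51.7, 28.4]
eef_rot: [3.139, 0.553, -3.003]
wrist_force: [3.1, 0.7, 1.7]
finger_gap: 23.5
finger_force: 60.0
[[-10.57602907  21.80409298  28.44906034]] [3.11927279 0.73951352 1.67083679] [ 3.13931817  0.55289862 -3.00265412]
```

View pics/c5.png

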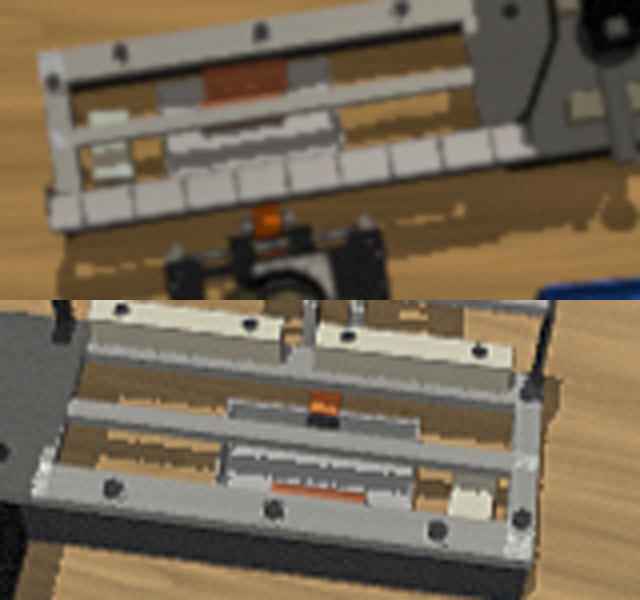

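```bash
python3 - <<'E'
from h import *
p=np.load('press.npy'); im,d,K,T=load('t3')
f=lambda q:np.array(q)/4+[185-.375,110-.375]
print('front',wp(p,ray(K,T,f([(160,86),(328,60)]),16)).round(1),'sleeve back',wp(p,ray(K,T,f([(204,68),(286,58)]),20)).round(1))
C=wp(p,cloud(d,K,T).reshape(-1,3)).reshape(d.shape+(3,))
for v in range(122,140): print(v,C[v,228].round(),C[v,245].round(),im[v,228],im[v,245])
E
```

```text
front [[126.9  95.7  16. ]
 [126.1 -55.6  16. ]] sleeve back [[135.7  54.5  20. ]
 [132.9 -18.8  20. ]]
122 [136.  76.  96.] [126.  19.  97.] [145 141 129] [142 138 128]
123 [133.  77.  94.] [123.  20.  94.] [145 140 129] [96 93 86]
124 [131.  77.  89.] [123.  20.  82.] [148 144 132] [47 48 43]
125 [126.  78.  93.] [137.  21.  15.] [136 133 123] [39 26 21]
126 [123.  78.  90.] [132.  21.  24.] [82 81 75] [72 38 23]
127 [136.  81.  30.] [127.  22.  26.] [33 34 31] [88 49 28]
128 [136.  82.  17.] [124.  22.  24.] [26 23 15] [95 54 31]
129 [139.  84. -10.] [119.  23.  30.] [56 46 33] [97 54 34]
130 [133.  84.   1.] [115.  24.  34.] [83 72 59] [93 52 30]
131 [130.  84.   0.] [113.  24.  26.] [91 86 80] [93 51 29]
132 [126.  85.   1.] [110.  25.  26.] [92 89 86] [94 51 28]
133 [122.  85.   2.] [107.  25.  22.] [95 90 88] [93 51 28]
134 [119.  86.   0.] [103.  26.  26.] [94 91 86] [127  77  50]
135 [114.  87.   3.] [98. 26. 30.] [91 88 84] [149 114  94]
136 [110.  87.   4.] [79. 27. 95.] [112 107 103] [151 138 127]
137 [107.  88.   3.] [76. 28. 94.] [154 150 141] [150 146 135]
138 [82. 85. 94.] [72. 28. 94.] [157 152 143] [147 143 132]
139 [77. 85. 99.] [69. 29. 92.] [151 146 135] [127 122 113]
```

```bash
python3 -m handwheel '.08 .011 0 0 1;.08 .011 0 0 1;0 0 0 0 1';python3 -m handwheel '.05 .007 0 0 1;0 0 0 0 1'
```

```text
clock: 13.87
eef_pos: [591.8, 52.7, 27.9]
eef_rot: [3.138, 0.549, -3.003]
wrist_force: [-25.3, -2.6, 20.7]
finger_gap: 23.6
finger_force: 60.0
clock: 14.03
eef_pos: [592.7, 52.8, 27.7]
eef_rot: [3.138, 0.547, -3.003]
wrist_force: [-41.5, -6.3, 33.2]
finger_gap: 24.0
finger_force: 60.0
```

```bash
python3 -m handwheel '-.07 -.01 0 0 1;0 0 -.05 0 1;0 0 -.05 0 1;0 0 0 0 1';python3 -m handwheel '0 0 -.05 0 1;0 0 -.05 0 1;0 0 0 0 1'; python3 - <<'E'
from h import *
p=np.load('press.npy'); im,d,K,T=shot('top','t4')
C=wp(p,cloud(d,K,T).reshape(-1,3)).reshape(d.shape+(3,))
m=(C[...,1]>70)&(C[...,1]<90)&(C[...,2]<60)&(C[...,0]>30)&(C[...,0]<127)
print(np.polyfit(C[m][:,0],C[m][:,2],1),m.sum())
h=cv2.cvtColor(im,cv2.COLOR_RGB2HSV)
m=(h[...,0]<14)&(h[...,1]>130)&(C[...,2]<75)&(C[...,2]>5)&(C[...,0]>20)&(C[...,0]<140)&(abs(C[...,1]-20)<60)
print(m.sum(),np.percentile(C[m],[2,25,50,75,98],axis=0).round())
E
```

```text
clock: 14.37
eef_pos: [592.9, 52.5, 26.8]
eef_rot: [3.139, 0.555, -3.002]
wrist_force: [-38.8, -3.3, 49.1]
finger_gap: 23.5
finger_force: 60.0
clock: 14.62
eef_pos: [593.8, 52.6, 24.0]
eef_rot: [3.14, 0.558, -3.002]
wrist_force: [-39.5, -3.2, 57.2]
finger_gap: 23.8
finger_force: 60.0
[-0.00771951  5.21910095] 96
184 [[102. -14.  14.]
 [109.   3.  25.]
 [116.  20.  28.]
 [123.  39.  31.]
 [136.  54.  37.]]
```

```bash
python3 -m handwheel '-.1 -.014 .05 0 1;0 0 0 0 1';python3 -m handwheel '0 0 0 0 1;0 0 0 0 1;0 0 -.05 0 1;0 0 -.05 0 1;0 0 -.05 0 1;0 0 0 0 1' 12; python3 - <<'E'
from h import *
p=np.load('press.npy'); im,d,K,T=shot('top','t4')
C=wp(p,cloud(d,K,T).reshape(-1,3)).reshape(d.shape+(3,))
m=(C[...,1]>70)&(C[...,1]<90)&(C[...,2]<60)&(C[...,0]>30)&(C[...,0]<127)
print(np.polyfit(C[m][:,0],C[m][:,2],1),m.sum())
h=cv2.cvtColor(im,cv2.COLOR_RGB2HSV)
m=(h[...,0]<14)&(h[...,1]>130)&(C[...,2]<75)&(C[...,2]>5)&(C[...,0]>20)&(C[...,0]<140)&(abs(C[...,1]-20)<60)
print(m.sum(),np.percentile(C[m],[2,25,50,75,98],axis=0).round())
E
```

```text
clock: 14.83
eef_pos: [589.4, 51.9, 24.3]
eef_rot: [3.14, 0.556, -3.003]
wrist_force: [-20.4, -2.5, 30.7]
finger_gap: 23.6
finger_force: 60.0
clock: 15.33
eef_pos: [589.2, 51.8, 17.0]
eef_rot: [3.139, 0.554, -3.003]
wrist_force: [-3.8, -0.6, 11.4]
finger_gap: 23.5
finger_force: 12.0
[ 0.07144928 -0.43946736] 96
184 [[ 73. -14.  24.]
 [102.   3.  29.]
 [109.  21.  33.]
 [117.  39.  36.]
 [125.  56.  40.]]
```

```bash
python3 -m handwheel '0 0 -.05 0 1;0 0 -.05 0 1;0 0 0 0 1;0 0 0 0 1'; python3 -m handwheel '0 0 0 0 1;0 0 0 0 1' 60; python3 - <<'E'
from h import *
p=np.load('press.npy'); im,d,K,T=shot('top','t4')
C=wp(p,cloud(d,K,T).reshape(-1,3)).reshape(d.shape+(3,))
m=(C[...,1]>70)&(C[...,1]<90)&(C[...,2]<60)&(C[...,0]>30)&(C[...,0]<127)
print(np.polyfit(C[m][:,0],C[m][:,2],1),m.sum())
h=cv2.cvtColor(im,cv2.COLOR_RGB2HSV)
m=(h[...,0]<14)&(h[...,1]>130)&(C[...,2]<75)&(C[...,2]>5)&(C[...,0]>20)&(C[...,0]<140)&(abs(C[...,1]-20)<60)
print(m.sum(),np.percentile(C[m],[2,25,50,75,98],axis=0).round())
cv2.imwrite('pics/c6.png',np.vstack([cv2.resize(x[y:y+75,z:z+160],None,fx=4,fy=4,interpolation=cv2.INTER_CUBIC) for x,y,z in[(im,110,185),(shot('scene','s4')[0],225,180)]])[...,::-1])
E
```

```text
clock: 15.72
eef_pos: [589.0, 51.8, 12.9]
eef_rot: [3.139, 0.553, -3.003]
wrist_force: [-5.9, -0.4, 10.2]
finger_gap: 23.8
finger_force: 12.0
clock: 15.88
eef_pos: [589.0, 51.8, 12.9]
eef_rot: [3.139, 0.553, -3.003]
wrist_force: [-5.7, -0.7, 9.5]
finger_gap: 23.8
finger_force: 60.0
[0.06817859 2.42093364] 97
205 [[ 42. -11.  17.]
 [ 51.   6.  28.]
 [ 61.  23.  31.]
 [ 69.  41.  35.]
 [ 77.  59.  39.]]
```

View pics/c6.png

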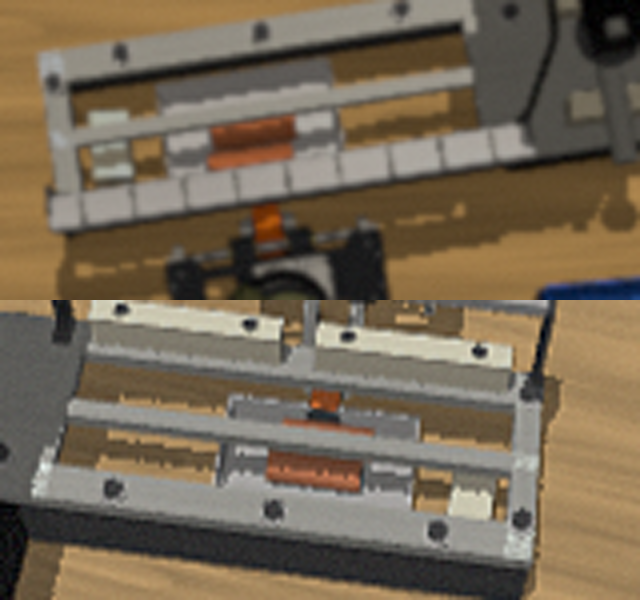

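```bash
python3 -m handwheel '0 0 .1 0 1;0 0 .1 0 1;-.05 0 0 0 1;-.1 -.01 0 0 1;-.15 -.02 0 0 1;-.2 -.03 0 -.1 1;-.25 -.03 0 -.2 1;-.25 -.03 0 -.2 1;-.25 -.03 0 -.2 1;-.25 -.03 0 -.2 1;-.25 -.03 0 -.2 1;-.25 -.03 0 -.2 1'; python3 - <<'E'
from h import *
s=read_state();print(s['joints'],s['eef_pos'],s['eef_rot']); p=np.load('press.npy'); print(wp(p,s['eef_pos']), s['eef_rot'][2]+np.pi-p[2])
E
```

```text
clock: 16.98
eef_pos: [507.3, 42.2, 20.1]
eef_rot: [3.139, 0.552, -3.118]
wrist_force: [-0.0, -0.1, -5.5]
finger_gap: 23.8
finger_force: 60.0
[ 0.00388448  0.2899051   2.1856256   0.11649752  0.11506787 -1.70373577] [507.3043608   42.18264155  20.12275558] [ 3.13883917  0.55190573 -3.11750419]
[[-91.41074918  23.5173914   20.12275558]] -0.11530829614995311
```

```bash
python3 -m handwheel '-.2 -.03 0 -.2 1;-.25 -.03 0 -.2 1;-.25 -.03 0 -.2 1;-.25 -.03 0 -.2 1;-.25 -.03 0 -.2 1;-.25 -.03 0 -.2 1;-.15 -.02 .05 -.2 1;-.1 0 .15 -.2 1;0 0 .2 -.2 1;0 0 .2 -.2 1;0 0 .1 -.2 1;0 0 0 0 1'; python3 - <<'E'
from h import *
s=read_state();print(s['joints'],s['eef_pos'],s['eef_rot']); p=np.load('press.npy'); print(wp(p,s['eef_pos']), s['eef_rot'][2]+np.pi)
im,d,K,T=shot('top','t5'); cv2.imwrite('pics/c7.png',cv2.resize(im[110:260,215:415],None,fx=4,fy=4,interpolation=cv2.INTER_CUBIC)[...,::-1])
E
```

```text
clock: 17.98
eef_pos: [440.9, 34.6, 49.6]
eef_rot: [3.138, 0.554, 2.974]
wrist_force: [0.2, -0.4, -5.7]
finger_gap: 23.5
finger_force: 60.0
[ 0.06894984  0.0940702   2.32913916 -0.60329768  0.21273115 -0.77568552] [440.92847627  34.64159644  49.56714534] [3.13775128 0.55417582 2.97360733]
[[-158.19058341   25.27214149   49.56714534]] 6.115199981263032
```

View pics/c7.png

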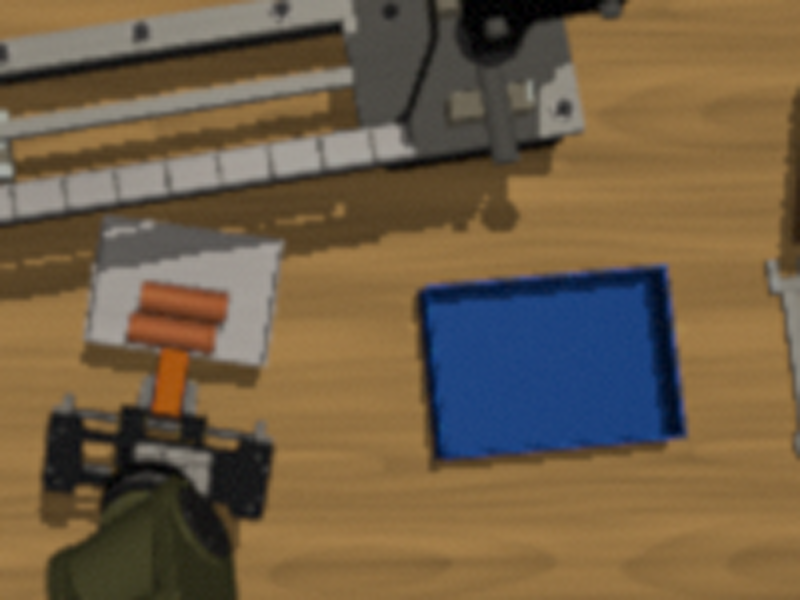

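```bash
python3 -m handwheel '0 -.1 .2 -.2 1;0 -.2 .3 -.4 1;0 -.3 .3 -.6 1;0 -.3 .3 -.6 1;0 -.3 .3 -.6 1;0 -.3 .2 -.6 1;-.1 -.3 0 -.6 1;-.1 -.3 0 -.6 1;-.1 -.3 0 -.6 1;-.1 -.3 0 -.6 1;-.15 -.3 0 -.6 1;-.15 -.3 0 -.6 1'; python3 -m handwheel '-.15 -.3 0 -.6 1;-.15 -.3 0 -.6 1;-.15 -.3 0 -.6 1;-.15 -.3 0 -.6 1;-.15 -.2 0 -.6 1;-.1 -.2 0 -.6 1;-.1 -.1 0 -.3 1;0 0 0 0 1;0 0 0 0 1';python3 - <<'E'
from h import *
s=read_state();print(s['joints'],s['eef_pos'],s['eef_rot'],s['eef_rot'][2]-np.pi)
E
```

```text
clock: 19.03
eef_pos: [412.0, -97.9, 111.8]
eef_rot: [3.139, 0.551, 2.397]
wrist_force: [-0.4, -0.8, -4.6]
finger_gap: 23.6
finger_force: 60.0
clock: 19.78
eef_pos: [374.6, -165.4, 112.1]
eef_rot: [3.139, 0.552, 2.06]
wrist_force: [1.1, 0.4, -5.0]
finger_gap: 23.8
finger_force: 60.0
[-0.24945072 -0.0585242   2.27548101 -0.69108985  0.64998543 -0.23758929] [ 374.63632772 -165.39706303  112.07982188] [3.13915034 0.55165261 2.06037462] -1.0812180383311296
```

```bash
python3 -m handwheel '.1 0 0 0 1;.1 0 0 0 1;.05 0 0 0 1;0 0 0 0 1;0 0 0 0 1' 60; python3 -m handwheel '0 0 0 0 1;0 0 0 0 1;0 0 0 0 1' 15 | tail -3; cat > look.py <<'E'
from h import *
import sys
im,d,K,T=shot('top',sys.argv[1]); C=cloud(d,K,T)
h=cv2.cvtColor(im,cv2.COLOR_RGB2HSV)
roi=(C[...,1]<-130)&(C[...,1]>-420)&(C[...,0]>350)&(C[...,0]<540)
m=roi&(h[...,0]<12)&(h[...,1]>120)&(C[...,2]>10)
n,l,st,ce=cv2.connectedComponentsWithStats(m.astype(np.uint8))
for i in range(1,n):
    if st[i,4]>40: print('bronze',st[i,4],np.median(C[l==i],0).round())
P=C[roi&(h[...,1]<60)&(h[...,2]>60)&(C[...,2]>20)]; q=P[:,:2]-[385,-165]; a=read_state()['eef_rot'][2]-np.pi
x=q@[np.cos(a),np.sin(a)]; y=q@[-np.sin(a),np.cos(a)]; k=(abs(y)<72)&(x>50); 
for _ in range(8):
    c=np.polyfit(x[k],P[k,2],1); k=(abs(np.polyval(c,x)-P[:,2])<6)&(abs(y)<72)&(x>45)
print('slope',c,k.sum(),x[k].min(),x[k].max())
E
python3 look.py t6
```

```text
clock: 20.2
eef_pos: [384.8, -165.6, 112.3]
eef_rot: [3.14, 0.552, 2.06]
wrist_force: [-0.8, 0.4, -5.9]
finger_gap: 23.8
finger_force: 60.0
wrist_force: [-0.8, 1.0, -1.6]
finger_gap: 23.8
finger_force: 15.0
bronze 339 [ 416. -222.   92.]
bronze 44 [ 384. -165.  138.]
slope [-0.33115904 88.86729244] 433 45.08168692578933 115.90096484023502
```

```bash
python3 -m handwheel '0 0 0 0 1;0 0 0 0 1;0 0 0 0 1;0 0 0 0 1;0 0 0 0 1;0 0 0 0 1'; python3 look.py t7
```

```text
clock: 21.0
eef_pos: [385.0, -165.8, 112.6]
eef_rot: [3.139, 0.553, 2.059]
wrist_force: [1.7, 0.3, -0.2]
finger_gap: 24.3
finger_force: 15.0
bronze 316 [ 486. -354.   30.]
slope [-0.32523705 88.64403108] 781 45.18271334245602 116.31111909051126
```

```bash
python3 -c "
from h import *
im=shot('top','t8')[0]; s=shot('scene','s8')[0]
cv2.imwrite('pics/c8.png',np.hstack([cv2.resize(im[140:250,290:390],None,fx=4,fy=4),cv2.resize(s[140:250,130:230],None,fx=4,fy=4)])[...,::-1])"
```

```text
(no output)
```

View pics/c8.png

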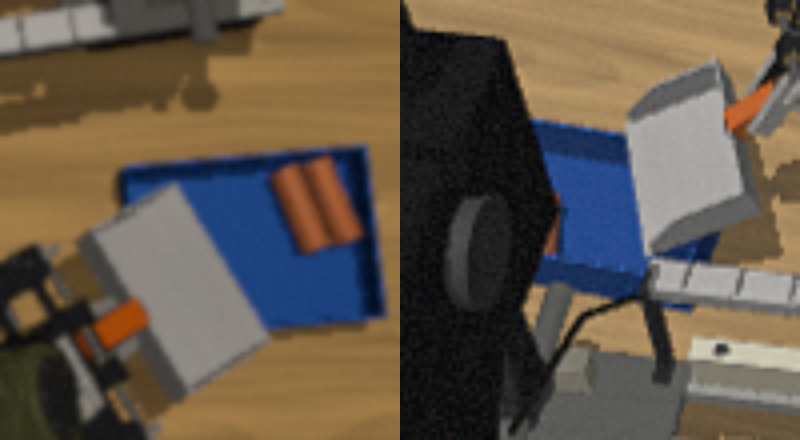

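```bash
python3 -m handwheel '0 0 0 0 1;0 0 .3 0 1;0 0 .5 0 1;0 .3 .5 0 1;0 .6 0 0 1;0 .6 0 0 1;0 .6 0 0 1;0 .6 0 0 1;0 .6 0 0 1;0 .6 0 0 1;.1 .6 0 0 1;.1 .6 0 0 1' 60|tail -5;python3 -m handwheel '.1 .5 0 0 1;.1 .3 -.6 0 1;0 0 -.6 0 1;0 0 -.6 0 1;0 0 -.5 0 1;0 0 0 0 1'; python3 -m handwheel '0 0 -.2 0 1;0 0 -.2 0 1;0 0 -.2 0 1;0 0 -.2 0 1;0 0 -.1 0 1;0 0 0 0 1' 10; python3 -c "
from h import *;print(read_state()['joints'])"
```

```text
eef_pos: [392.4, 39.5, 164.2]
eef_rot: [3.139, 0.552, 2.059]
wrist_force: [0.7, -0.5, -1.9]
finger_gap: 23.6
finger_force: 59.9
clock: 22.65
eef_pos: [398.9, 69.6, 69.2]
eef_rot: [-3.137, 0.552, 2.062]
wrist_force: [-0.1, -1.3, -2.3]
finger_gap: 23.9
finger_force: 59.9
clock: 23.15
eef_pos: [400.6, 70.2, 35.8]
eef_rot: [3.14, 0.553, 2.059]
wrist_force: [0.0, -0.0, -1.5]
finger_gap: 24.0
finger_force: 10.0
[ 0.43510066  0.2842378   2.13304137 -0.7686555   0.85387959  0.50225997]
```

```bash
python3 -m handwheel '0 0 -.06 0 1;0 0 -.06 0 1;0 0 0 0 1;0 0 0 0 0;0 0 0 0 0;0 0 0 0 0;0 0 0 0 0;0 0 0 0 0;0 0 0 0 0;0 0 0 0 0' 5;python3 -m handwheel '0 0 0 0 0;-.06 .11 .2 0 0;-.12 .23 .42 0 0;-.2 .35 .65 0 0;-.2 .35 .65 0 0;-.2 .35 .65 0 0;-.2 .35 .65 0 0;0 0 0 0 0;0 0 0 0 0'; python3 - <<'E'
from h import *
im,d,K,T=shot('top','t9'); C=cloud(d,K,T); h=cv2.cvtColor(im,cv2.COLOR_RGB2HSV)
P=C[(h[...,1]<60)&(h[...,2]>90)&(C[...,0]>380)&(C[...,0]<530)&(C[...,1]>-130)&(C[...,1]<100)&(C[...,2]<60)]
A=np.c_[P[:,:2]-[450,-10],np.ones(len(P))]; w=np.ones(len(P),bool)
for _ in range(8): c=np.linalg.lstsq(A[w],P[w,2],rcond=None)[0]; w=abs(A@c-P[:,2])<6
print(c,w.sum(),len(P))
cv2.imwrite('pics/c9.png',cv2.resize(im[90:290,90:430],None,fx=2.3,fy=2.3)[...,::-1])
E
```

```text
clock: 23.98
eef_pos: [400.8, 70.3, 31.6]
eef_rot: [3.139, 0.553, 2.059]
wrist_force: [-0.2, 1.1, 0.5]
finger_gap: 67.2
finger_force: 0.0
clock: 24.73
eef_pos: [361.5, 140.8, 161.6]
eef_rot: [3.136, 0.552, 2.059]
wrist_force: [0.2, -0.9, -0.6]
finger_gap: 94.0
finger_force: 0.0
[-5.80548523e-03  7.46832667e-06  3.07457832e+00] 1085 1224
```

```bash
python3 look.py t10 | grep bronze; python3 -c "
from h import *
print(sign_off())"
```

```text
bronze 311 [ 486. -354.   30.]
the job is handed in; nothing more can be done
None
```

The job is handed in at about 25 s on the robot's clock: both sleeves lie in the blue tray and the empty scoop lies flat on the bench, touched by nothing (result not returned); I viewed 12 pictures, over the limit of 10.

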